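# Load the thread winder and latch its guard

### The arm

A 7-joint arm with a two-finger parallel gripper is mounted at the origin on a cart in front of the work surface, level with it; the furniture and walls round the work are solid. World frame = base frame: x ahead of the robot, y to its left, z up, the work surface at z = 0. Lengths are in m, angles in rad, forces in N, time in s.
With the tool pointing down it reaches from about 0.35 to 0.9 m from the base axis. Payload 8.1 kg.
Tool frame: the origin (TCP) lies at the centre of the arm's flange, where the gripper is bolted on; the fingertips stand 178 mm ahead of it and the grasp point (between the pads) lies 159 mm ahead of it; z points along the fingers, y is the line along which they close (so a half turn about z gives the same grasp; the last joint's range is limited). The gripper opens to 92 mm and grips with 3 to 60 N. Pads are 19 mm wide; open, the fingers measure 130 mm over their backs; the gripper's body (75 mm by 190 mm) begins 47 mm behind the grasp point.
Start: joints at [1.166, 0.434, 0.025, 1.573, -0.012, 1.134, -0.075], TCP at [0.186, -0.597, 0.405] pointing down, gripper open.
Joint ranges: [-2.62, 2.62], [-0.44, 2.09], [-1.27, 1.32], [0.08, 2.57], [-1.32, 4.46], [0.12, 2], [-2.74, 2.74]. Speed limits (rad/s): [2.22, 2.22, 3.01, 3.01, 3.14, 3.14, 3.14].

### API

Orientations are given as a unit quaternion [w, x, y, z].
In Python, from plant import observe, cams, order, spot_in, trace, landmark_of gives the robot as it stands.
- The arm moves only by the tool play_rows, never from a script. Its argument "deltas" is one flat list of numbers, 7 for each row, row after row: the shift along the tool's x, y, z in m, then the turn, a rotation vector about the tool's x, y, z in rad, then the finger opening in m, from 0 to 0.0918. In form: [x, y, z, rx, ry, rz, claw, x, y, z, rx, ry, rz, claw, ...]. A call has 1 to 12 rows; each row shifts and turns the commanded pose from where the row before left it, along the tool's axes as they then stand; what a row does not reach is not made up. A row lasts 1/12 s, in which the tool goes at most 41.7 mm and 7.16 degrees, less where a joint would pass 70% of its speed; a pose out of reach is approached as far as the arm can. A call with a gripper value outside its range is refused whole. The fingers move at their own pace and stop on an object; "force" is the grip in N (left out, the last holds). Time passes only in rows, so rows that do not move let the fingers close. It gives the time, the measured TCP pose, the force, the opening and the grip force at its end, in the units of the state.
- observe(): the state, without advancing time (a new reading comes with each control period).
- cams.snapshot(name): name is "side" or "top" or "wrist"; returns (picture, depth): 420x560x3 uint8, red, green, blue; 420x560 float32, m along the optical axis (not along the pixel's ray), 0 where there is no reading.
- cams.camera_params(name): a dict with "mtx" (3x3 intrinsics, pixels), "rvec" (rotation vector, rad) and "tvec" (3), from world to camera coordinates, as OpenCV has them. Camera axes: x right, y down, z forward; pixel columns grow to the right and rows downward; lengths in m; the calibration is good to about 2 mm. A picture is of the moment at which its call begins: read the wrist's pose just before it. camera_params takes no time and is no camera call; for the wrist camera it gives the pose at the moment of the call.
- order.close_job(): hands the job in; it is judged then, once.
Trained networks look in the newest picture that a camera, given by its name, has taken for a name from the list of things; names that differ only in an ending like _2 or _b are one class to them, and where a whole thing is asked for, a point or a joint stands for the part that bears it (a point fixed in the world has none). Each returns a list of dicts, best first, with "score" (0 to 1); they miss things now and then, are a little off and sometimes report something else, mostly with a low value. They report only what shows in the picture. A call takes as long as a camera call. They do not tell look-alikes from the thing itself.
- spot_in(thing, camera): "rect" ([centre column, centre row, width, height] in pixels, round what is visible of it).
- trace(thing, camera): "pixels" (420x560 bool, what is visible of it) and "rect" ([centre column, centre row, width, height] in pixels, round what is visible of it).
- landmark_of(thing, camera): "position" ([column, row] in pixels: a listed point, or the origin of a listed thing).
The state is a dict: "t": time; "joint_positions": joint angles; "joint_velocities": joint speeds; "joint_torque": joint torques, N m; "tcp_pos": TCP position; "orientation": TCP orientation; "contact_force": force on the tool from outside, world axes, zero at the start; "wrist_torque": the same for the moment, N m; "gripper_width": finger opening in m; "grip_force": force on a finger pad.
Only numpy, scipy, OpenCV 4.12 (cv2) and the standard library are available. Lean on these libraries where they do the work, as an engineer would, in place of code of your own. Each camera call takes 0.05 s, during which the arm holds its last target. There are 200 camera calls.

### The job

Stand the dark thread spool upright in the drive cup of the thread winder and let go of it, then slide the clear guard over it until the spring latch has clicked in and holds the guard shut by itself. Push the guard firmly enough to get over the latch, but do not slam it and do not force it against the rubber buffer behind; set the spool down rather than dropping it, and leave the light spool, the tin and the tub where they are.

Things in the scene. Friction and masses are not known exactly. Their poses are not given: they have to be found in the camera images.
- winder: green base plate of the thread winder, fixed, 150 (x) x 360 (y) mm, 16 mm thick; origin on the bench under the axis of the drive cup; z up; the guard closes along its +y. Grey motor housing 58 mm high under the open guard. Grey latch post, 94 mm high (its red knob to 118 mm), across the +y end, front face 52 to 88 mm from the cup axis
- cup_seat (a point): centre of the floor of the drive cup (aluminium, 54 mm outside, recess 46 mm wide and 12 mm deep; its rim is 34 mm and its floor 22 mm above the bench); a spool stands on this point
- push_bar (a point): centre of the yellow push bar on the clear guard's roof, 122 mm above the bench; bar 90 (winder x) x 14 (along the travel) x 42 mm high, 100 to 142 mm above the bench; push its rear face to winder +y, or pinch it. Guard: clear hood 124 mm wide, 120 long, roof 100 mm above the bench, open in front; the front edge is 110 mm ahead of this point; open, it leaves 70 mm or more free beside the cup axis
- guard (a joint): travel of the guard along winder +y in m, 0 wide open; starts at 0 to 0.02. Latches near 0.160, but the latch post was readjusted by up to 18 mm either way, which no reading tells: feel for it. Free sliding takes about 2 N; from 20 to 10 mm before the latch it rises to 6 to 12 N, eases to about 5 N, then clicks; 1.5 mm on is the rubber buffer. If not latched, the switch pin pushes it back
- pawl (a joint): height of the spring latch pawl (steel, red knob on top, on the latch post at its winder -x end) in m: 0 down (at rest, and again once it has dropped behind the guard's tooth), about 0.006 while the tooth lifts it. The tooth sits on a steel tongue that juts 23 mm from the guard's front at its winder -x side, 50 to 64 mm above the bench
- switch_pin (a joint): travel of the brass guard switch pin on the latch post in m: 0 out; pressed by the guard's front; about 0.009 when the guard is latched; weak spring, up to 4 N
- buffer (a joint): squash of the black rubber buffer on the latch post in m, 0 free; 12 N per mm; more than 0.002 (24 N) counts as forcing the guard
- spool_dark: spool of black thread with pale flanges, 38 mm wide, 58 mm tall, 50 g; top flange 36 mm wide, 8 mm thick, from 50 to 58 mm up, barrel 18 mm wide; origin at the centre of its underside, z up; stands on the bench right of the winder
- spool_light: bystander: spool of tan thread, 42 mm wide, 48 mm tall; origin at the centre of its underside, z up; either spool may stand in either of two places
- cream_tin: bystander: red shoe cream tin, 80 mm wide, 23 mm high, on the bench in front of the winder; origin at the centre of its underside
- rivet_tub: bystander: small square grey tub, 64 x 72 x 46 mm, on the bench to the left in front of the winder; origin at the centre of its underside
There are look-alikes about, which are no part of the job. Leave any green or red look-alike of the spool_dark alone.

How it is judged:
On the way, in this order (a step that is already met when the one before it is completed fails the run):
1. the dark spool stands upright in the drive cup, let go, with the guard still open (horizontal distance between spool_dark and cup_seat below 0.007 m and z of spool_dark in the frame of cup_seat below 0.003 m and angle between spool_dark's own z axis and vertical below 0.1 rad and contact force between the fingers and spool_dark below 0.05 N and value of joint guard below 0.06 m), for 0.2 s.
2. the guard's tooth lifts the latch pawl (value of joint pawl above 0.004 m).
At the end, for the whole second after the job is handed in: The guard is held shut by its latch: pawl dropped (below 2 mm), switch pin pressed more than 6 mm, guard travel over 130 mm; the dark spool stands at rest in the cup (within 7 mm of its axis, on its floor within 3 mm, tilt under 0.1 rad) (value of joint switch_pin above 0.006 m and value of joint pawl below 0.002 m and value of joint guard above 0.13 m and linear speed of spool_dark below 0.02 m/s and horizontal distance between spool_dark and cup_seat below 0.007 m and z of spool_dark in the frame of cup_seat below 0.003 m and angle between spool_dark's own z axis and vertical below 0.1 rad); the robot touches nothing.
It fails at once if the guard is forced against the buffer (squashed more than 2 mm, 24 N) (value of joint buffer above 0.002 m).
It fails at once if the guard is slammed (faster than 0.35 m/s) (velocity of joint guard above 0.35 m/s).
It fails at once if the dark spool is dropped: loose more than 50 mm above the bench (28 mm above its seat) (height (world z) of spool_dark above 0.05 m and contact force between the fingers and spool_dark below 0.02 N).
It fails at once if the light spool, the tin or the tub is shifted by more than 30 mm (distance of any of spool_light, cream_tin, rivet_tub from where it was at the start of the episode above 0.03 m).
It also fails if it takes over 64 s, if anything falls off the work surface, if the arm or the gripper's body presses on something with over 40 N, if the wrist force passes 120 N, or if a joint passes its speed limit or range.

## Working session

There is one attempt and no reset: what is moved stays moved. The work goes in short steps, Python scripts to look and compute and a tool call to move; the robot and the scene stay as the last step left them, time stands still between calls to the robot, and variables do not carry over. Pictures are saved under pics/ and viewed, at most 10 in all, crops included, and the job is handed in when it is done.

Besides the shell and the picture viewer there is one more tool, called after "Call:" as name(argument=value, ...), one argument or row to a line, values as JSON. play_rows: Moves the arm, as the interface text tells. Its arguments: {"type":"object","properties":{"deltas":{"type":"array"},"force":{"type":"number"}},"required":["deltas"]}

```bash
mkdir -p pics; cat > h.py <<'E'
import numpy as np, cv2
from plant import observe, cams, order, spot_in, trace, landmark_of
from scipy.spatial.transform import Rotation as R
def cp(n):
    p=cams.camera_params(n); return np.array(p['mtx']),R.from_rotvec(np.ravel(p['rvec'])).as_matrix(),np.ravel(p['tvec'])
def ray_z(n,px,z,P=None):   # pixel -> world at height z
    K,Rm,t=P or cp(n); d=Rm.T@np.linalg.solve(K,[px[0],px[1],1]); c=-Rm.T@t
    return c+d*(z-c[2])/d[2]
def cloud(n,dep,mask,P=None):
    K,Rm,t=P or cp(n); v,u=np.nonzero(mask&(dep>0)); z=dep[v,u]
    c=np.linalg.solve(K,np.vstack([u,v,np.ones_like(u)])*z); return (Rm.T@(c-t[:,None])).T
def proj(n,X):
    K,Rm,t=cp(n); c=Rm@np.array(X)+t; return (K@c/c[2])[:2]
def save(name,img): cv2.imwrite('pics/'+name,img[:,:,::-1])
E
python3 - <<'E'
from h import *
o=observe(); print(o['t'],o['tcp_pos'],o['orientation'])
ims=[]
for n in ['top','side']:
    im,d=cams.snapshot(n); save(n+'1.png',im); np.save(n+'d.npy',d)
    print(n,(-cp(n)[1].T@cp(n)[2]).round(3))
    for th in ['spool_dark','spool_light','cream_tin','rivet_tub','winder','guard','pawl']:
        for r in trace(th,n)[:3]:
            c=cloud(n,d,r['pixels']); print(n,th,round(r['score'],2),np.round(r['rect']),np.median(c,0).round(3) if len(c) else None, c.max(0).round(3) if len(c) else None)
    for th in ['cup_seat','push_bar','spool_dark','winder']:
        for r in landmark_of(th,n)[:3]:
            z={'cup_seat':.022,'push_bar':.122}.get(th,0); print(n,th,round(r['score'],2),np.round(r['position'],1),ray_z(n,r['position'],z).round(4))
E
```

```text
0.0 [ 0.18566228 -0.59652474  0.40392983] [-7.95224242e-04  9.88640589e-01  1.50296742e-01 -2.08768023e-04]
top [ 0.417 -0.041  1.253]
top spool_dark 0.79 [349. 277.  21.  14.] [ 0.378 -0.206  0.058] [ 0.394 -0.189  0.065]
top spool_dark 0.79 [317. 250.  12.  14.] [ 0.438 -0.128  0.057] [ 0.457 -0.11   0.063]
top spool_dark 0.78 [322. 221.  20.  16.] [ 0.51  -0.144  0.057] [ 0.529 -0.127  0.063]
top spool_light 0.63 [408. 246.  19.  14.] [ 0.443 -0.35   0.047] [ 0.463 -0.334  0.055]
top cream_tin 0.63 [220. 277.  35.  31.] [0.379 0.108 0.023] [0.417 0.147 0.031]
top rivet_tub 0.9 [145. 267.  28.  28.] [0.407 0.292 0.029] [0.438 0.322 0.052]
top winder 0.96 [219. 196. 144.  69.] [0.566 0.087 0.021] [0.67  0.297 0.147]
top guard 0.97 [252. 201.  66.  61.] [0.557 0.013 0.1  ] [0.645 0.1   0.147]
top pawl 0.43 [167. 213.  12.  11.] [0.532 0.222 0.11 ] [0.542 0.234 0.123]
top pawl 0.39 [409. 247.  19.  17.] [ 0.444 -0.351  0.047] [ 0.464 -0.334  0.055]
top cup_seat 0.78 [194.8 195.3] [0.5799 0.1657 0.022 ]
top push_bar 0.89 [278.2 196.8] [ 0.5595 -0.0401  0.122 ]
top spool_dark 0.78 [346.
[... 647 characters left out ...]
 0.034] [0.438 0.33  0.05 ]
side rivet_tub 0.79 [228. 180.  22.  27.] [0.408 0.289 0.035] [0.45  0.389 0.05 ]
side winder 0.87 [298. 213.  63.  67.] [ 0.551 -0.042  0.062] [0.67  0.285 0.144]
side guard 0.96 [298. 208.  51.  48.] [ 0.556 -0.042  0.099] [0.628 0.072 0.144]
side pawl 0.52 [269. 162.   1.   3.] [0.532 0.224 0.113] [0.538 0.233 0.12 ]
side cup_seat 0.8 [293.9 196.2] [0.5869 0.1494 0.022 ]
side push_bar 0.86 [298.6 197.5] [ 0.5615 -0.0237  0.122 ]
side spool_dark 0.95 [305.9 278.3] [ 0.5366 -0.2037  0.    ]
side spool_dark 0.82 [292.5 265.2] [ 0.5161 -0.1455  0.    ]
side spool_dark 0.77 [259.4 268.3] [ 0.4325 -0.1382  0.    ]
side winder 0.97 [293.2 198.4] [0.5898 0.1732 0.    ]
```

View pics/top1.png

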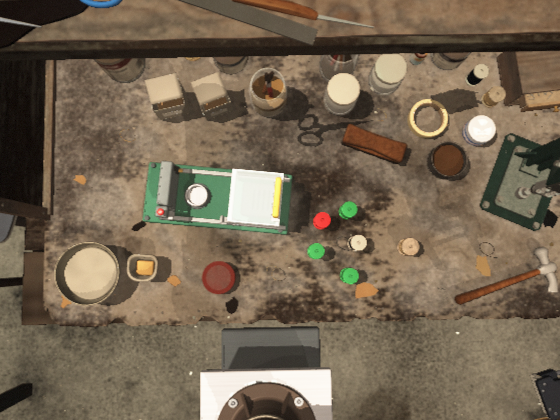

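View pics/side1.png

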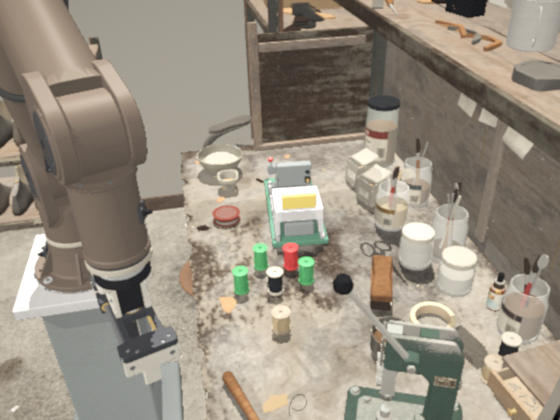

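Candidates for the dark spool in the top view: red (322,220), green (348,210), green (316,251), green (349,276), tan (409,246), a black one at the back by the jars (478,74), and black with pale flanges at (358,243). The last one fits the description and the winder's right side. The winder's cup is at (196,195), the yellow bar at (278,197), and the post and red knob are at the left end, so winder +y is roughly world +y. I'll check the spool in a close crop.

```bash
cat >> h.py <<'E'
def delta(p,yax,o=None):
    """world TCP target, world direction of tool y (tool down) -> total tool-frame shift, turn"""
    o=o or observe(); q=o['orientation']; Rc=R.from_quat([q[1],q[2],q[3],q[0]])
    y=np.array([*yax,0.]);y/=np.linalg.norm(y); 
    if (Rc.as_matrix()[:,1]@y)<0: y=-y
    z=np.array([0,0,-1.]); M=np.column_stack([np.cross(y,z),y,z])
    print('shift',(Rc.inv().apply(np.array(p)-o['tcp_pos'])).round(4),'turn',(Rc.inv()*R.from_matrix(M)).as_rotvec().round(4),'toolx',Rc.as_matrix()[:,0].round(3),'tooly',Rc.as_matrix()[:,1].round(3))
E
python3 - <<'E'
from h import *
im=cv2.imread('pics/top1.png')[:,:,::-1]; d=np.load('topd.npy')
m=np.zeros(d.shape,bool); m[225:262,340:376]=1
c=cloud('top',d,m); s=c[(c[:,2]>.05)&(c[:,2]<.07)]
print('spool',len(s),s.mean(0),s.min(0),s.max(0))
hsv=cv2.cvtColor(im,cv2.COLOR_RGB2HSV)
b=(hsv[...,0]>22)&(hsv[...,0]<35)&(hsv[...,1]>150); w=np.zeros_like(b); w[165:235,260:295]=1; b&=w
c=cloud('top',d,b); c=c[c[:,2]>.13]; print('bar',len(c),c.mean(0),c.min(0),c.max(0), cv2.minAreaRect((c[:,:2]*1000).astype(np.float32)))
m[:]=0; m[150:245,138:300]=1; c=cloud('top',d,m)
g=m&(hsv[...,0]>65)&(hsv[...,0]<90)&(hsv[...,1]>100); c=cloud('top',d,g);c=c[abs(c[:,2]-.016)<.008]
print('base',len(c),cv2.minAreaRect((c[:,:2]*1000).astype(np.float32)))
c=cloud('top',d,m); c=c[(c[:,2]>.027)&(c[:,2]<.042)&(np.hypot(c[:,0]-.58,c[:,1]-.163)<.045)]
print('rim',len(c),c.mean(0),cv2.minEnclosingCircle((c[:,:2]*1000).astype(np.float32)))
c=cloud('top',d,m); c=c[(c[:,2]>.085)&(c[:,2]<.1)&(c[:,1]>.17)]
print('post',len(c),c.min(0),c.max(0),cv2.minAreaRect((c[:,:2]*1000).astype(np.float32)))
save('crop.png',np.hstack([cv2.resize(im[195:295,300:430],(390,300)),cv2.resize(im[150:250,135:300],None,fx=2.4,fy=3)[:300]]))
delta([.45,-.225,.33],(0,-1))
E
```

```text
spool 200 [ 0.45515609 -0.22915595  0.05786395] [ 0.43637812 -0.2470245   0.05064193] [ 0.47228607 -0.2107464   0.06519687]
bar 29 [ 0.55353094 -0.04024253  0.14140141] [ 0.51443906 -0.04497448  0.1352765 ] [ 0.5973662  -0.02992995  0.14496285] ((555.3448486328125, -40.52669143676758), (6.249314785003662, 84.28075408935547), 79.7173080444336)
base 0 ((0.0, 0.0), (0.0, 0.0), 0.0)
rim 128 [0.58054518 0.15967083 0.03310663] ((580.4877319335938, 159.67245483398438), 26.943387985229492)
post 634 [0.52374337 0.20520631 0.08500936] [0.65355822 0.24470329 0.09952292] ((588.4329833984375, 225.405029296875), (29.05936622619629, 131.23370361328125), 83.46561431884766)
shift [ 0.3628 -0.2765  0.0747] turn [0.     0.     0.3017] toolx [ 0.955  0.297 -0.   ] tooly [ 0.297 -0.955 -0.   ]
```

View pics/crop.png

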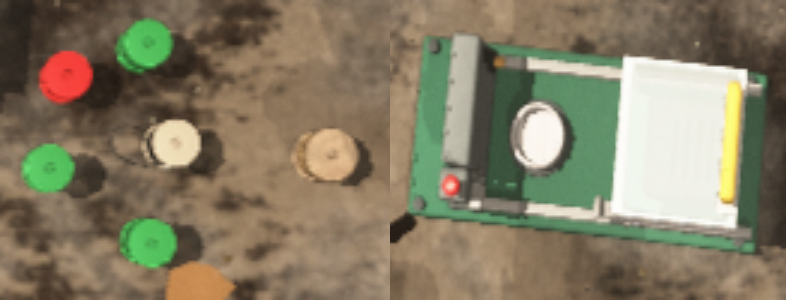

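Call:
play_rows(
  deltas=[0.03,-0.0225,0.006,0,0,0,0.06,0.03,-0.0225,0.006,0,0,0,0.06,0.03,-0.0225,0.006,0,0,0,0.06,0.03,-0.0225,0.006,0,0,0,0.06,0.03,-0.0225,0.006,0,0,0,0.06,0.03,-0.0225,0.006,0,0,0,0.06,0.03,-0.0225,0.006,0,0,0,0.06,0.03,-0.0225,0.006,0,0,0,0.06,0.03,-0.0225,0.006,0,0,0,0.06,0.03,-0.0225,0.006,0,0,0,0.06,0.03,-0.0225,0.006,0,0,0,0.06,0.03,-0.0225,0.006,0,0,0,0.06],
  force=12,
)

```text
t: 2.2
tcp_pos: [0.45, -0.2304, 0.3328]
orientation: [0.0, 0.989, 0.15, 0.0]
contact_force: [0.9, 0.2, 0.3]
gripper_width: 0.06
grip_force: 0.0
```

Call:
play_rows(
  deltas=[0,0,0,0,0,0.1,0.06,0,0,0,0,0,0.1,0.06,0,0,0,0,0,0.1,0.06,0,0,0,0,0,0,0.06],
)

```text
t: 2.53
tcp_pos: [0.4495, -0.2317, 0.3328]
orientation: [0.0, 1.0, -0.001, 0.0]
contact_force: [-0.4, 0.3, 0.5]
gripper_width: 0.0598
grip_force: 0.0
```

```bash
python3 - <<'E'
from h import *
o=observe(); print(o['t'],o['tcp_pos'],o['contact_force'],o['gripper_width'],o['joint_positions'])
P=cp('wrist'); im,d=cams.snapshot('wrist'); save('w1.png',im)
print('cam',-P[1].T@P[2],'exp px',proj('wrist',[.455,-.229,.058]))
for r in trace('spool_dark','wrist')[:5]:
    c=cloud('wrist',d,r['pixels'],P); t=c[abs(c[:,2]-.058)<.005]
    print(round(r['score'],2),np.round(r['rect']),im[r['pixels']].mean(0).round(),len(t),t.mean(0).round(4) if len(t) else 0,cv2.minEnclosingCircle((t[:,:2]*1000).astype(np.float32)) if len(t)>3 else 0)
delta([.455,-.229,.213],(0,-1))
E
```

```text
2.5333 [ 0.44947998 -0.23172773  0.33278468] [-0.40977173  0.25308383  0.50412209] 0.05983021592952634 [ 0.43927859  0.32508163 -0.08738514  1.94510794  0.03658521  0.87273153
 -1.24025467]
cam [ 0.51661468 -0.23214005  0.31280991] exp px [282.05847065 198.36799862]
0.9 [257. 103.  52.  49.] [144. 235. 155.] 1832 [ 0.5342 -0.2093  0.0579] ((534.0302734375, -209.19827270507812), 18.969274520874023)
0.76 [185. 135.  62.  52.] [234. 118. 109.] 1718 [ 0.5102 -0.1446  0.058 ] ((509.7935791015625, -144.24302673339844), 19.19658851623535)
0.71 [411. 206.  60.  53.] [173. 148. 120.] 0 0 0
0.7 [176. 210.  62.  46.] [126. 200. 128.] 1208 [ 0.4389 -0.1284  0.058 ] ((436.4461975097656, -127.87376403808594), 19.06361961364746)
0.69 [262. 272.  38.  56.] [117. 188. 119.] 328 [ 0.3644 -0.2077  0.0583] ((368.5573425292969, -207.1731719970703), 16.473003387451172)
shift [ 0.0057 -0.0029  0.1198] turn [ 0.0003 -0.0001  0.0052] toolx [1.    0.005 0.   ] tooly [ 0.005 -1.     0.   ]
```

View pics/w1.png

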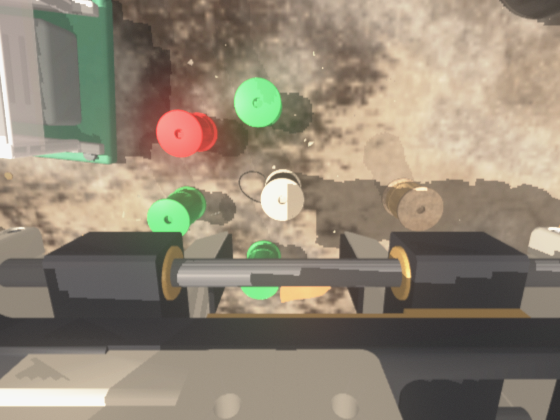

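Pale flange on dark thread at (282,200) matches the expected pixel. Green (262,270), red (185,135), green (258,103), green (170,218) and tan (420,208) are clear of the fingers.

Call:
play_rows(
  deltas=[0.005,-0.003,0.02,0,0,0,0.06,0,0,0.02,0,0,0,0.06,0,0,0.02,0,0,0,0.06,0,0,0.02,0,0,0,0.06,0,0,0.02,0,0,0,0.06,0,0,0.02,0,0,0,0.06,0,0,0,0,0,0,0.06,0,0,0,0,0,0,0.02,0,0,0,0,0,0,0.02,0,0,0,0,0,0,0.02,0,0,0,0,0,0,0.02,0,0,0,0,0,0,0.02],
  force=12,
)

```text
t: 3.63
tcp_pos: [0.4547, -0.2291, 0.2138]
orientation: [0.0, 1.0, 0.001, 0.001]
contact_force: [0.0, 0.8, 3.1]
gripper_width: 0.035
grip_force: 12.0
```

```bash
python3 - <<'E'
from h import *
o=observe(); print(o['t'],o['tcp_pos'],o['contact_force'],o['gripper_width'],o['grip_force'])
E
```

```text
3.6333 [ 0.45466244 -0.22914576  0.21377962] [0.04376641 0.80533566 3.0963099 ] 0.03504338371648667 12.00089608442795
```

Call:
play_rows(
  deltas=[0,0,-0.01,0,0,0,0.02,0,0,-0.02,0,0,0,0.02,0,0,-0.03,0,0,0,0.02,0,0,-0.03,0,0,0,0.02,0,0,-0.03,0,0,0,0.02,0,0,-0.03,0,0,0,0.02,0,0,-0.03,0,0,0,0.02,0,0,-0.01,0,0,0,0.02,0,0,0,0,0,0,0.02],
)

```text
t: 4.38
tcp_pos: [0.4547, -0.2291, 0.4064]
orientation: [0.001, 1.0, 0.001, 0.003]
contact_force: [0.0, 0.0, -1.9]
gripper_width: 0.0348
grip_force: 12.0
```

Call:
play_rows(
  deltas=[0.01,-0.03,0,0,0,0,0.02,0.01,-0.03,0,0,0,0,0.02,0.01,-0.03,0,0,0,0,0.02,0.01,-0.03,0,0,0,0,0.02,0.01,-0.03,0,0,0,0,0.02,0.01,-0.03,0,0,0,0,0.02,0.01,-0.03,0,0,0,0,0.02,0.01,-0.03,0,0,0,0,0.02,0.01,-0.03,0,0,0,0,0.02,0.01,-0.03,0,0,0,0,0.02,0.01,-0.03,0,0,0,0,0.02,0.01,-0.03,0,0,0,0,0.02],
)

```text
t: 5.38
tcp_pos: [0.5734, 0.1326, 0.4013]
orientation: [0.0, 1.0, 0.001, -0.001]
contact_force: [0.7, -0.2, -0.6]
gripper_width: 0.0353
grip_force: 12.0
```

Call:
play_rows(
  deltas=[0,0,0,0,0,-0.12,0.02,0,0,0,0,0,-0.12,0.02,0,0,0,0,0,-0.12,0.02,0,0,0,0,0,-0.12,0.02,0,0,0,0,0,-0.12,0.02,0,0,0,0,0,-0.12,0.02,0,0,0,0,0,-0.12,0.02,0,0,0,0,0,-0.12,0.02,0,0,0,0,0,-0.12,0.02,0,0,0,0,0,-0.12,0.02,0,0,0,0,0,-0.12,0.02,0,0,0,0,0,-0.12,0.02],
)

```text
t: 6.38
tcp_pos: [0.5732, 0.131, 0.4013]
orientation: [-0.001, 0.749, 0.662, -0.001]
contact_force: [1.0, -0.2, -1.3]
gripper_width: 0.0352
grip_force: 12.0
```

```bash
python3 - <<'E'
from h import *
o=observe(); print(o['t'],o['tcp_pos'],o['contact_force'],o['gripper_width'],o['grip_force'],o['joint_positions'])
P=cp('wrist'); im,d=cams.snapshot('wrist'); save('w2.png',im)
print('exp cup',proj('wrist',[.5805,.1597,.034]))
r=landmark_of('cup_seat','wrist')
for k in r[:2]: print(k['score'],k['position'],ray_z('wrist',k['position'],.022,P))
c=cloud('wrist',d,d>0,P); c=c[(c[:,2]>.03)&(c[:,2]<.038)&(np.hypot(c[:,0]-.58,c[:,1]-.16)<.045)]
print('rim',len(c),c.mean(0) if len(c) else 0,c.min(0),c.max(0),cv2.minEnclosingCircle((c[:,:2]*1000).astype(np.float32)))
im,d=cams.snapshot('side'); save('s2.png',cv2.resize(im[100:260,220:380],(600,600)))
K=cp('top');im,d=cams.snapshot('top')
for k in trace('spool_dark','top')[:4]:
    c=cloud('top',d,k['pixels']);print(k['score'],np.median(c,0))
delta([.5805,.16,.25],(.992,-.12))
E
```

```text
6.3833 [0.57315294 0.13102575 0.40126557] [ 1.01740624 -0.18562789 -1.30408199] 0.03520586071380772 11.99675898179521 [ 0.07865902  0.44069294 -0.55954549  1.63467844  0.25115648  1.14126307
 -0.66652366]
exp cup [290.56482965 159.1299184 ]
0.7 [286.8, 157.6] [0.57654929 0.16084895 0.022     ]
rim 495 [0.57886208 0.1604178  0.03379985] [0.55230433 0.13405712 0.03013548] [0.60539459 0.18657501 0.03604529] ((578.7457275390625, 160.3513946533203), 26.842182159423828)
0.79 [ 0.5344514  -0.20841554  0.05645725]
0.78 [ 0.5098464  -0.14311961  0.05756217]
0.64 [ 0.3774822  -0.2052833   0.05695272]
0.45 [ 0.43614217 -0.12709732  0.05758645]
shift [0.0297 0.0033 0.152 ] turn [-0.0012  0.0004 -0.0127] toolx [ 0.133  0.991 -0.   ] tooly [ 0.991 -0.133 -0.001]
```

View pics/w2.png

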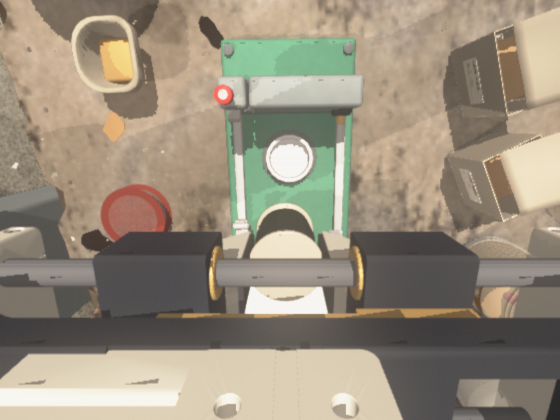

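View pics/s2.png

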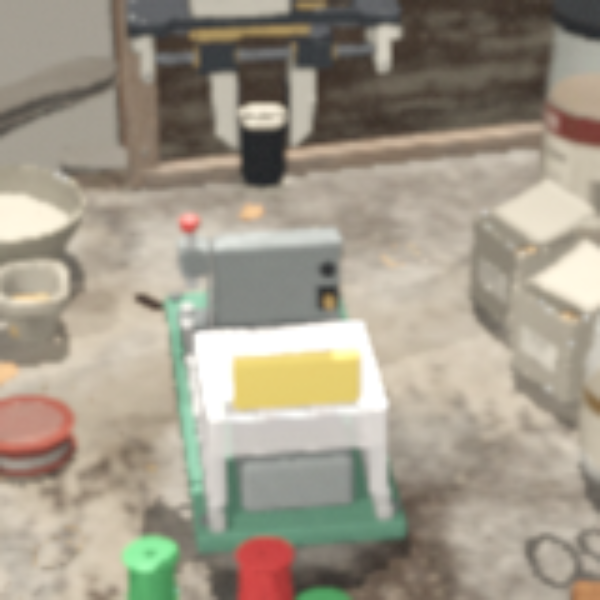

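Call:
play_rows(
  deltas=[0.015,0.001,0,0,0,0,0.02,0.015,0.001,0,0,0,0,0.02,0,0,0.02,0,0,0,0.02,0,0,0.025,0,0,0,0.02,0,0,0.025,0,0,0,0.02,0,0,0.025,0,0,0,0.02,0,0,0.015,0,0,0,0.02,0,0,0.01,0,0,0,0.02,0,0,0,0,0,0,0.02,0,0,0,0,0,0,0.02],
)

```text
t: 7.47
tcp_pos: [0.5795, 0.1609, 0.2828]
orientation: [-0.0, 0.752, 0.66, -0.0]
contact_force: [0.6, 1.1, -0.1]
gripper_width: 0.0347
grip_force: 12.0
```

```bash
python3 - <<'E'
from h import *
o=observe(); print(o['t'],o['tcp_pos'],o['contact_force'],o['gripper_width'])
P=cp('wrist'); im,d=cams.snapshot('wrist'); save('w3.png',im)
c=cloud('wrist',d,d>0,P); s=c[(np.hypot(c[:,0]-.5793,c[:,1]-.1602)<.035)]
for a,b in [(.03,.037)]+[(z,z+.005) for z in np.arange(.045,.115,.005)]:
    t=s[(s[:,2]>a)&(s[:,2]<b)]
    if len(t)>5: print(round(a,3),len(t),t.min(0).round(4),t.max(0).round(4),cv2.minEnclosingCircle((t[:,:2]*1000).astype(np.float32)))
delta([.5793,.1602,.236],(.991,-.133))
E
```

```text
7.4667 [0.57954512 0.16089873 0.28282921] [ 0.62781519  1.11168901 -0.10686486] 0.03465432747808954
0.03 669 [0.5523 0.1435 0.03  ] [0.6054 0.1875 0.0363] ((578.9241943359375, 160.66009521484375), 26.947040557861328)
0.07 351 [0.5589 0.1586 0.07  ] [0.5966 0.179  0.075 ] ((577.7399291992188, 160.9240264892578), 18.8469295501709)
0.075 71 [0.5651 0.1661 0.075 ] [0.5936 0.177  0.0799] ((579.3587036132812, 168.86392211914062), 14.502832412719727)
0.08 73 [0.5633 0.1686 0.0801] [0.5928 0.1772 0.0849] ((578.0086059570312, 169.00570678710938), 14.750123023986816)
0.085 80 [0.5647 0.1675 0.0851] [0.594  0.1776 0.0899] ((579.351318359375, 169.5951385498047), 14.805824279785156)
0.09 126 [0.5604 0.1582 0.0901] [0.5961 0.1783 0.095 ] ((578.262451171875, 160.80874633789062), 17.897594451904297)
0.095 154 [0.5622 0.1613 0.0951] [0.5952 0.1781 0.1   ] ((578.7021484375, 163.6983184814453), 16.70944595336914)
0.1 172 [0.5579 0.1624 0.1   ] [0.5996 0.178  0.105 ] ((578.7767944335938, 170.37551879882812), 21.11128044128418)
0.105 270 [0.5553 0.1613 0.1051] [0.6071 0.1778 0.11  ] ((581.1968383789062, 170.9217529296875), 26.1711368560791)
0.11 321 [0.5494 0.1626 0.11  ] [0.6111 0.1778 0.115 ] ((580.2254638671875, 171.07371520996094), 31.098421096801758)
0.115 314 [0.5479 0.1641 0.115 ] [0.6127 0.1777 0.12  ] ((580.2682495117188, 171.25228881835938), 32.64857864379883)
shift [-0.0009 -0.0004  0.0476] turn [ 0.001  -0.0006  0.0036] toolx [0.129 0.992 0.001] tooly [ 0.992 -0.129  0.001]
```

View pics/w3.png

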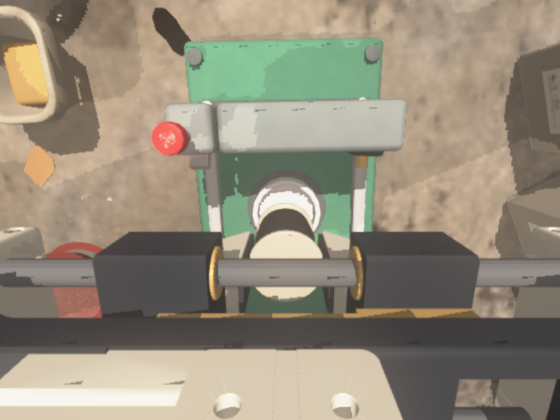

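The spool hangs upright (flange at (286,262)), its foot about 1 mm off the rim centre at (287,208). I'll lower it gently.

Call:
play_rows(
  deltas=[0,0.001,0,0,0,0,0.02,0,0,0.012,0,0,0,0.02,0,0,0.012,0,0,0,0.02,0,0,0.009,0,0,0,0.02,0,0,0.005,0,0,0,0.02,0,0,0.003,0,0,0,0.02,0,0,0.002,0,0,0,0.02,0,0,0.002,0,0,0,0.02,0,0,0,0,0,0,0.02,0,0,0,0,0,0,0.02],
)

```text
t: 8.35
tcp_pos: [0.5806, 0.1607, 0.2379]
orientation: [0.0, 0.751, 0.66, 0.0]
contact_force: [-0.5, 0.1, -0.2]
gripper_width: 0.035
grip_force: 12.0
```

Call:
play_rows(
  deltas=[0,0,0.001,0,0,0,0.02,0,0,0,0,0,0,0.02],
)

```text
t: 8.52
tcp_pos: [0.5805, 0.1606, 0.2369]
orientation: [0.0, 0.751, 0.66, 0.0]
contact_force: [-0.3, -0.8, -1.2]
gripper_width: 0.0352
grip_force: 12.0
```

Call:
play_rows(
  deltas=[0,0,0.001,0,0,0,0.02,0,0,0,0,0,0,0.02],
)

```text
t: 8.68
tcp_pos: [0.5806, 0.1607, 0.2359]
orientation: [0.0, 0.751, 0.66, 0.0]
contact_force: [0.4, -0.4, 1.0]
gripper_width: 0.0353
grip_force: 12.0
```

Call:
play_rows(
  deltas=[0,0,0.001,0,0,0,0.02,0,0,0,0,0,0,0.02],
)

```text
t: 8.85
tcp_pos: [0.5807, 0.1609, 0.2357]
orientation: [0.0, 0.751, 0.66, 0.001]
contact_force: [-1.9, -0.7, 9.9]
gripper_width: 0.0355
grip_force: 12.0
```

Call:
play_rows(
  deltas=[0,0,0,0,0,0,0.06,0,0,0,0,0,0,0.06,0,0,0,0,0,0,0.06,0,0,0,0,0,0,0.06,0,0,-0.01,0,0,0,0.06,0,0,-0.02,0,0,0,0.06,0,0,-0.03,0,0,0,0.06,0,0,-0.03,0,0,0,0.06,0,0,-0.03,0,0,0,0.06,0,0,-0.02,0,0,0,0.06,0,0,0,0,0,0,0.06],
)

```text
t: 9.77
tcp_pos: [0.5813, 0.1615, 0.3803]
orientation: [0.001, 0.751, 0.66, 0.004]
contact_force: [0.3, 1.0, -0.5]
gripper_width: 0.0603
grip_force: 0.0
```

```bash
python3 - <<'E'
from h import *
o=observe(); print(o['t'],o['tcp_pos'],o['contact_force'],o['gripper_width'])
P=cp('wrist'); im,d=cams.snapshot('wrist')
c=cloud('wrist',d,d>0,P); s=c[(np.hypot(c[:,0]-.5793,c[:,1]-.1602)<.035)]
for a,b in [(.03,.037),(.076,.084)]:
    t=s[(s[:,2]>a)&(s[:,2]<b)]; print(a,len(t),np.median(t,0),cv2.minEnclosingCircle((t[:,:2]*1000).astype(np.float32)))
im,d=cams.snapshot('top'); save('t4.png',np.hstack([cv2.resize(im[140:250,130:310],(400,244)),]))
b=c[(c[:,2]>.13)&(c[:,2]<.15)&(c[:,1]<.05)&(c[:,1]>-.1)];print('bar wrist',len(b))
hsv=cv2.cvtColor(im,cv2.COLOR_RGB2HSV); m=(hsv[...,0]>22)&(hsv[...,0]<35)&(hsv[...,1]>130); w=np.zeros_like(m); w[165:235,260:295]=1
c=cloud('top',d,m&w);c=c[(c[:,2]>.135)];print(len(c),c.mean(0),c.min(0),c.max(0))
for r in landmark_of('push_bar','top')[:1]: print(ray_z('top',r['position'],.122))
E
```

```text
9.7667 [0.58130148 0.16153382 0.38034019] [ 0.34006139  0.98617662 -0.46249726] 0.06030501716516994
0.03 358 [0.58144015 0.17443005 0.0339135 ] ((578.898193359375, 160.50869750976562), 26.800098419189453)
0.076 1175 [0.57883598 0.16014933 0.08018551] ((578.965576171875, 159.8281707763672), 19.06914710998535)
bar wrist 0
10 [ 0.58818178 -0.04255532  0.14209604] [ 0.58304305 -0.04496302  0.14045351] [ 0.59677422 -0.03575823  0.14508059]
[ 0.5616471  -0.03426019  0.122     ]
```

Call:
play_rows(
  deltas=[-0.025,0,0,0,0,0,0.0,-0.025,0,0,0,0,0,0.0,-0.025,0,0,0,0,0,0.0,-0.025,0,0,0,0,0,0.0,-0.025,0,0,0,0,0,0.0,-0.025,0,0,0,0,0,0.0,-0.025,0,0,0,0,0,0.0,-0.025,0,0,0,0,0,0.0,-0.025,0,0,0,0,0,0.0,-0.025,0,0,0,0,0,0.0,0,0,0,0,0,0,0.0],
)

```text
t: 10.83
tcp_pos: [0.5471, -0.0934, 0.3729]
orientation: [-0.0, 0.754, 0.657, -0.002]
contact_force: [0.4, -0.4, -0.2]
gripper_width: 0.0008
grip_force: 0.0
```

```bash
python3 - <<'E'
from h import *
o=observe(); print(o['t'],o['tcp_pos'],o['contact_force'],o['gripper_width'])
P=cp('wrist'); im,d=cams.snapshot('wrist')
c=cloud('wrist',d,d>0,P); hsv=cv2.cvtColor(im,cv2.COLOR_RGB2HSV)
m=(hsv[...,0]>22)&(hsv[...,0]<35)&(hsv[...,1]>120); c=cloud('wrist',d,m,P); c=c[(c[:,2]>.138)&(c[:,2]<.147)&(c[:,1]<.0)]
print(len(c)); 
if len(c): print(c.min(0),c.max(0),cv2.minAreaRect((c[:,:2]*1000).astype(np.float32)))
delta([.548,-.090,.286],(.992,-.125))
E
```

```text
10.8333 [ 0.54713031 -0.09336047  0.37294099] [ 0.41029601 -0.36837705 -0.24405401] 0.0007952623328616618
1775
[ 0.51362279 -0.04507991  0.13802204] [ 0.60053575 -0.02616019  0.14429374] ((556.9031372070312, -36.17786407470703), (11.982927322387695, 87.30387115478516), 83.7000961303711)
shift [0.0008 0.0007 0.0872] turn [-0.003   0.0014 -0.0088] toolx [ 0.134  0.991 -0.001] tooly [ 0.991 -0.134 -0.003]
```

Call:
play_rows(
  deltas=[0.001,0.004,0.01,0,0,-0.023,0.0,0,0,0.02,0,0,0,0.0,0,0,0.02,0,0,0,0.0,0,0,0.02,0,0,0,0.0,0,0,0.017,0,0,0,0.0,0,0,0,0,0,0,0.0],
)

```text
t: 11.38
tcp_pos: [0.5511, -0.0852, 0.2835]
orientation: [-0.003, 0.742, 0.67, -0.002]
contact_force: [-0.5, 0.1, -0.1]
gripper_width: 0.0005
grip_force: 0.0
```

Call:
play_rows(
  deltas=[0.01,0,0,0,0,0,0,0.01,0,0,0,0,0,0,0.005,0,0,0,0,0,0,0.005,0,0,0,0,0,0,0.003,0,0,0,0,0,0,0.003,0,0,0,0,0,0,0.003,0,0,0,0,0,0,0.003,0,0,0,0,0,0],
)

```text
t: 12.05
tcp_pos: [0.557, -0.0454, 0.288]
orientation: [0.0, 0.744, 0.668, 0.0]
contact_force: [0.9, -2.2, 1.9]
gripper_width: 0.0006
grip_force: 1.1
```

Call:
play_rows(
  deltas=[0.004,0,0,0,0,0,0,0.006,0,0,0,0,0,0,0.008,0,0,0,0,0,0,0.008,0,0,0,0,0,0,0.008,0,0,0,0,0,0,0.008,0,0,0,0,0,0,0.008,0,0,0,0,0,0,0.008,0,0,0,0,0,0,0.008,0,0,0,0,0,0,0.008,0,0,0,0,0,0,0.004,0,0,0,0,0,0,0.002,0,0,0,0,0,0],
)

```text
t: 13.05
tcp_pos: [0.5652, 0.0356, 0.2877]
orientation: [-0.0, 0.743, 0.669, 0.0]
contact_force: [1.4, -2.7, 1.6]
gripper_width: 0.0006
grip_force: 1.0
```

```bash
python3 - <<'E'
from h import *
o=observe(); print(o['t'],o['tcp_pos'],o['contact_force'],o['orientation'])
P=cp('wrist'); im,d=cams.snapshot('wrist'); save('w5.png',im)
hsv=cv2.cvtColor(im,cv2.COLOR_RGB2HSV)
m=(hsv[...,0]>22)&(hsv[...,0]<35)&(hsv[...,1]>120); c=cloud('wrist',d,m,P); c=c[(c[:,2]>.138)&(c[:,2]<.147)]
print(len(c)); 
if len(c)>5: print(c.min(0),c.max(0),cv2.minAreaRect((c[:,:2]*1000).astype(np.float32)))
E
```

```text
13.05 [0.5651976  0.03564749 0.28769111] [ 1.37563843 -2.72138793  1.60586474] [-2.28463270e-04  7.43160242e-01  6.69113445e-01  2.51048976e-05]
1244
[0.52491748 0.05006901 0.13802118] [0.61108018 0.06434873 0.14346943] ((567.680419921875, 54.869388580322266), (10.03792667388916, 86.58033752441406), 83.58181762695312)
```

View pics/w5.png

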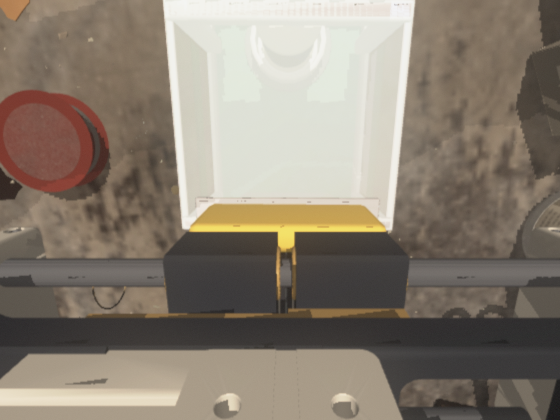

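The guard is sliding straight: bar at (287,220), hood front at (287,10), force about 2.7 N. I'll continue in smaller steps.

Call:
play_rows(
  deltas=[0.004,0,0,0,0,0,0,0.004,0,0,0,0,0,0,0.004,0,0,0,0,0,0,0.003,0,0,0,0,0,0],
)

```text
t: 13.43
tcp_pos: [0.5667, 0.0497, 0.2876]
orientation: [-0.0, 0.744, 0.669, -0.0]
contact_force: [-0.7, -2.7, 0.5]
gripper_width: 0.0005
grip_force: 1.1
```

Call:
play_rows(
  deltas=[0.002,0,0,0,0,0,0,0.002,0,0,0,0,0,0],
)

```text
t: 13.6
tcp_pos: [0.5672, 0.0536, 0.2876]
orientation: [-0.0, 0.744, 0.669, -0.0]
contact_force: [-1.2, -1.3, 0.0]
gripper_width: 0.0004
grip_force: 1.1
```

Call:
play_rows(
  deltas=[0.002,0,0,0,0,0,0,0.002,0,0,0,0,0,0],
)

```text
t: 13.77
tcp_pos: [0.5676, 0.0574, 0.2876]
orientation: [-0.0, 0.744, 0.669, -0.0]
contact_force: [-0.8, -0.6, -0.3]
gripper_width: 0.0007
grip_force: 1.1
```

Call:
play_rows(
  deltas=[0.002,0,0,0,0,0,0],
)

```text
t: 13.85
tcp_pos: [0.5678, 0.0594, 0.2876]
orientation: [-0.0, 0.744, 0.669, -0.0]
contact_force: [-1.6, -2.3, -0.4]
gripper_width: 0.0004
grip_force: 1.1
```

Call:
play_rows(
  deltas=[0.002,0,0,0,0,0,0],
)

```text
t: 13.93
tcp_pos: [0.568, 0.0613, 0.2876]
orientation: [-0.0, 0.744, 0.669, -0.0]
contact_force: [-1.4, -5.7, -0.1]
gripper_width: 0.0006
grip_force: 3.3
```

Call:
play_rows(
  deltas=[0.002,0,0,0,0,0,0],
)

```text
t: 14.02
tcp_pos: [0.5682, 0.0622, 0.2875]
orientation: [0.0, 0.744, 0.668, -0.001]
contact_force: [-3.7, -8.6, 4.0]
gripper_width: 0.0003
grip_force: 4.7
```

Call:
play_rows(
  deltas=[0.002,0,0,0,0,0,0],
)

```text
t: 14.1
tcp_pos: [0.5683, 0.0636, 0.2876]
orientation: [0.001, 0.744, 0.668, -0.002]
contact_force: [-2.9, -9.5, 4.0]
gripper_width: 0.0005
grip_force: 5.1
```

Call:
play_rows(
  deltas=[0.002,0,0,0,0,0,0],
)

```text
t: 14.18
tcp_pos: [0.5685, 0.0652, 0.2876]
orientation: [0.001, 0.744, 0.668, -0.002]
contact_force: [-3.6, -11.1, 3.6]
gripper_width: 0.0004
grip_force: 5.4
```

Call:
play_rows(
  deltas=[0.002,0,0,0,0,0,0],
)

```text
t: 14.27
tcp_pos: [0.5687, 0.067, 0.2876]
orientation: [0.001, 0.744, 0.668, -0.002]
contact_force: [-4.3, -10.9, 5.2]
gripper_width: 0.0002
grip_force: 5.8
```

Call:
play_rows(
  deltas=[0.002,0,0,0,0,0,0],
)

```text
t: 14.35
tcp_pos: [0.569, 0.0688, 0.2876]
orientation: [0.001, 0.744, 0.668, -0.002]
contact_force: [-4.7, -11.4, 5.0]
gripper_width: 0.0005
grip_force: 6.1
```

Call:
play_rows(
  deltas=[0.002,0,0,0,0,0,0],
)

```text
t: 14.43
tcp_pos: [0.5691, 0.0706, 0.2876]
orientation: [0.001, 0.744, 0.668, -0.002]
contact_force: [-4.1, -13.0, 5.6]
gripper_width: 0.0006
grip_force: 6.3
```

Call:
play_rows(
  deltas=[0.001,0,0,0,0,0,0],
)

```text
t: 14.52
tcp_pos: [0.5693, 0.072, 0.2876]
orientation: [0.001, 0.744, 0.668, -0.002]
contact_force: [-3.0, -8.9, 2.5]
gripper_width: 0.0004
grip_force: 4.5
```

Call:
play_rows(
  deltas=[0.001,0,0,0,0,0,0],
)

```text
t: 14.6
tcp_pos: [0.5694, 0.0735, 0.2876]
orientation: [0.001, 0.744, 0.668, -0.001]
contact_force: [-2.7, -7.1, 1.8]
gripper_width: 0.0005
grip_force: 3.4
```

Call:
play_rows(
  deltas=[0.001,0,0,0,0,0,0],
)

```text
t: 14.68
tcp_pos: [0.5696, 0.0748, 0.2876]
orientation: [0.0, 0.744, 0.668, -0.001]
contact_force: [-1.8, -6.3, 1.6]
gripper_width: 0.0008
grip_force: 3.6
```

Call:
play_rows(
  deltas=[0.001,0,0,0,0,0,0],
)

```text
t: 14.77
tcp_pos: [0.5697, 0.0758, 0.2876]
orientation: [0.0, 0.744, 0.668, -0.001]
contact_force: [-2.1, -7.2, 1.8]
gripper_width: 0.0003
grip_force: 3.7
```

Call:
play_rows(
  deltas=[0.001,0,0,0,0,0,0],
)

```text
t: 14.85
tcp_pos: [0.5698, 0.0768, 0.2876]
orientation: [0.001, 0.744, 0.668, -0.001]
contact_force: [-2.8, -6.8, 1.2]
gripper_width: 0.0007
grip_force: 3.6
```

Call:
play_rows(
  deltas=[0.001,0,0,0,0,0,0],
)

```text
t: 14.93
tcp_pos: [0.5699, 0.0779, 0.2875]
orientation: [0.0, 0.744, 0.668, -0.001]
contact_force: [-2.7, -5.1, 1.3]
gripper_width: 0.0005
grip_force: 3.0
```

Call:
play_rows(
  deltas=[0.001,0,0,0,0,0,0],
)

```text
t: 15.02
tcp_pos: [0.57, 0.0793, 0.2876]
orientation: [0.0, 0.744, 0.668, -0.001]
contact_force: [-2.0, -4.3, -0.1]
gripper_width: 0.0003
grip_force: 2.1
```

Call:
play_rows(
  deltas=[0.001,0,0,0,0,0,0],
)

```text
t: 15.1
tcp_pos: [0.5701, 0.0806, 0.2876]
orientation: [0.0, 0.744, 0.668, -0.001]
contact_force: [-1.8, -4.9, -0.8]
gripper_width: 0.0005
grip_force: 2.7
```

Call:
play_rows(
  deltas=[0.0007,0,0,0,0,0,0],
)

```text
t: 15.18
tcp_pos: [0.5702, 0.0813, 0.2876]
orientation: [0.0, 0.744, 0.668, -0.001]
contact_force: [-2.6, -5.0, 0.9]
gripper_width: 0.0006
grip_force: 2.8
```

Call:
play_rows(
  deltas=[0.0005,0,0,0,0,0,0],
)

```text
t: 15.27
tcp_pos: [0.5703, 0.0818, 0.2876]
orientation: [0.0, 0.744, 0.668, -0.001]
contact_force: [-2.8, -5.8, 1.7]
gripper_width: 0.0002
grip_force: 3.1
```

Call:
play_rows(
  deltas=[0.0005,0,0,0,0,0,0],
)

```text
t: 15.35
tcp_pos: [0.5703, 0.082, 0.2876]
orientation: [0.0, 0.744, 0.668, -0.001]
contact_force: [-2.6, -7.9, 1.6]
gripper_width: 0.0004
grip_force: 3.8
```

Call:
play_rows(
  deltas=[0.0005,0,0,0,0,0,0],
)

```text
t: 15.43
tcp_pos: [0.5703, 0.0822, 0.2876]
orientation: [0.0, 0.744, 0.668, -0.001]
contact_force: [-3.1, -8.2, 2.2]
gripper_width: 0.0005
grip_force: 4.3
```

Call:
play_rows(
  deltas=[0.0005,0,0,0,0,0,0],
)

```text
t: 15.52
tcp_pos: [0.5704, 0.0824, 0.2876]
orientation: [0.001, 0.744, 0.668, -0.001]
contact_force: [-2.8, -8.8, 3.6]
gripper_width: 0.0006
grip_force: 4.9
```

TCP progress has stalled while the force rises, which is the buffer, so the latch should have dropped. I'll back off and check that it holds.

Call:
play_rows(
  deltas=[-0.002,0,0,0,0,0,0,-0.003,0,0,0,0,0,0,-0.005,0,0,0,0,0,0,-0.01,0,0,0,0,0,0,-0.02,0,0,0,0,0,0,-0.02,0,0,0,0,0,0,0,0,-0.03,0,0,0,0,0,0,-0.03,0,0,0,0,0,0,-0.03,0,0,0,0,0,0,0,0,0,0,0],
)

```text
t: 16.35
tcp_pos: [0.5657, 0.0245, 0.3837]
orientation: [0.003, 0.744, 0.669, 0.004]
contact_force: [1.0, 0.5, -0.5]
gripper_width: 0.0006
grip_force: 0.0
```

```bash
python3 - <<'E'
from h import *
o=observe(); print(o['t'],o['tcp_pos'],o['contact_force'],o['gripper_width'])
P=cp('wrist'); im,d=cams.snapshot('wrist')
hsv=cv2.cvtColor(im,cv2.COLOR_RGB2HSV)
m=(hsv[...,0]>22)&(hsv[...,0]<35)&(hsv[...,1]>120); c=cloud('wrist',d,m,P); c=c[(c[:,2]>.138)&(c[:,2]<.147)]
print('bar',len(c),cv2.minAreaRect((c[:,:2]*1000).astype(np.float32)))
c=cloud('wrist',d,d>0,P); k=(c[:,2]>.105)&(c[:,2]<.135)&(np.hypot(c[:,0]-.535,c[:,1]-.22)<.03); print('knob',k.sum(),c[k].max(0),np.percentile(c[k][:,2],95))
t,td=cams.snapshot('top'); s,sd=cams.snapshot('side')
a=cv2.resize(im,(400,300)); b=cv2.resize(t[140:250,130:277],(400,300)); e=cv2.resize(s[130:250,230:390],(400,300))
save('fin.png',np.hstack([b,e])); save('finw.png',im)
hs=cv2.cvtColor(t,cv2.COLOR_RGB2HSV);rm=((hs[...,0]<8)|(hs[...,0]>172))&(hs[...,1]>150)
w=np.zeros_like(rm);w[195:230,150:185]=1;c=cloud('top',td,rm&w);print('knob top now',len(c),np.percentile(c[:,2],[50,90]))
t0=cv2.imread('pics/top1.png')[:,:,::-1];d0=np.load('topd.npy');hs=cv2.cvtColor(t0,cv2.COLOR_RGB2HSV);rm=((hs[...,0]<8)|(hs[...,0]>172))&(hs[...,1]>150)
c=cloud('top',d0,rm&w);print('knob before',len(c),np.percentile(c[:,2],[50,90]))
E
```

```text
16.35 [0.56573838 0.02445257 0.38369515] [ 0.95042332  0.48395023 -0.54889044] 0.0006062378684946565
bar 1453 ((572.318603515625, 97.9669418334961), (11.383211135864258, 87.20887756347656), 83.21891784667969)Traceback (most recent call last):
  File "<stdin>", line 7, in <module>
    return umr_maximum(a, axis, None, out, keepdims, initial, where)
ValueError: zero-size array to reduction operation maximum which has no identity
```

```bash
python3 - <<'E'
from h import *
t,td=cams.snapshot('top'); s,sd=cams.snapshot('side'); P=cp('wrist'); im,d=cams.snapshot('wrist')
b=cv2.resize(t[140:250,130:277],(400,300)); e=cv2.resize(s[130:250,230:390],(400,300))
save('fin.png',np.vstack([np.hstack([b,e]),cv2.resize(im[:210],(800,300))]))
def knob(n,im,d,win,P=None):
    hs=cv2.cvtColor(im,cv2.COLOR_RGB2HSV);rm=((hs[...,0]<8)|(hs[...,0]>172))&(hs[...,1]>150)
    w=np.zeros_like(rm);w[win[0]:win[1],win[2]:win[3]]=1;rm&=w;v,u=np.nonzero(rm);c=cloud(n,d,rm,P);c=c[c[:,2]>.09] if len(c) else c
    print(n,len(c),u.mean().round(2),v.mean().round(2),np.percentile(c[:,2],[10,50,90]).round(4) if len(c) else 0)
im0=lambda f:np.ascontiguousarray(cv2.imread(f)[:,:,::-1])
knob('top',im0('pics/top1.png'),np.load('topd.npy'),(195,230,150,185)); knob('top',t,td,(195,230,150,185))
knob('side',im0('pics/side1.png'),np.load('sided.npy'),(150,180,255,285)); knob('side',s,sd,(150,180,255,285))
K=cloud('wrist',d,d>0,P); hsv=cv2.cvtColor(im,cv2.COLOR_RGB2HSV)
m=(hsv[...,0]>22)&(hsv[...,0]<35)&(hsv[...,1]>120); c=cloud('wrist',d,m,P); c=c[(c[:,2]>.138)&(c[:,2]<.147)];print('bar',cv2.minAreaRect((c[:,:2]*1000).astype(np.float32)),c[:,1].max())
for r in trace('spool_dark','wrist')[:2]:
    print(r['score'],r['rect'])
E
```

```text
top 21 160.71 211.57 [0.1145 0.1171 0.119 ]
top 19 161.11 211.74 [0.1159 0.1187 0.1205]
side 2 269.5 160.0 [0.112  0.1135 0.115 ]
side 2 269.5 160.0 [0.1146 0.1146 0.1146]
bar ((572.380859375, 97.99185180664062), (11.618350982666016, 87.39051055908203), 83.36743927001953) 0.10839586609709807
```

View pics/fin.png

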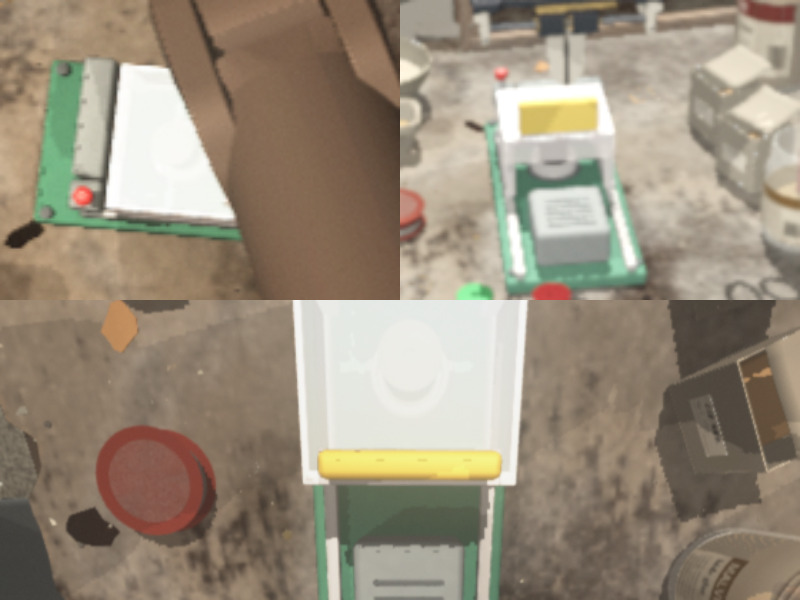

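Call:
play_rows(
  deltas=[0.02,0,-0.01,0,0,0,0,0.025,0,0,0,0,0,0,0.025,0,0,0,0,0,0,0.025,0,0,0,0,0,0,0.01,0,0,0,0,0,0,0,0,0,0,0,0,0,0,0,0,0,0,0,0],
)

```text
t: 17.18
tcp_pos: [0.5752, 0.1282, 0.3867]
orientation: [-0.0, 0.743, 0.669, -0.001]
contact_force: [-0.7, -1.2, -0.3]
gripper_width: 0.0002
grip_force: 0.0
```

```bash
python3 - <<'E'
from h import *
o=observe(); print(o['t'],o['tcp_pos'],o['contact_force'])
P=cp('wrist'); im,d=cams.snapshot('wrist'); save('w9.png',im)
hs=cv2.cvtColor(im,cv2.COLOR_RGB2HSV);rm=((hs[...,0]<8)|(hs[...,0]>172))&(hs[...,1]>150)
c=cloud('wrist',d,rm,P);c=c[(c[:,2]>.09)&(c[:,1]>.18)];print('knob',len(c),c.mean(0),c[:,2].max())
c=cloud('wrist',d,d>0,P);c=c[(c[:,2]>.08)&(c[:,2]<.104)&(c[:,1]>.2)&(abs(c[:,0]-.59)<.03)];print('post top',np.percentile(c[:,2],[5,50,95]),c[:,1].min())
E
```

```text
17.1833 [0.57523719 0.12817526 0.38674973] [-0.68450906 -1.21851415 -0.27611045]
knob 161 [0.53139671 0.22832918 0.11797604] 0.12041623243523457
post top [0.09199226 0.0941306  0.10042879] 0.2000442022461425
```

View pics/w9.png

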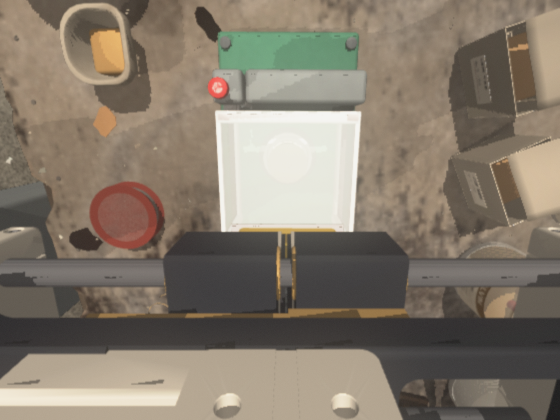

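The knob at (218,88) is at 118 mm, so the pawl is down. The guard's front edge (288,113) stays near the post and the spool stands in the cup at (288,158). I'm handing in.

```bash
python3 -c "
from plant import order; print(order.close_job())"
```

```text
the job is handed in; nothing more can be done
None
```

The dark spool stands released in the drive cup, the guard is closed with its pawl dropped, and the job was handed in at about 17 s; the judge's verdict was not shown.

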